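# Set the loupe in its stand and raise the telescoping column

## Robot

A 6-joint arm with a two-finger parallel gripper is mounted at the origin on the work surface. World frame = base frame: x ahead of the robot, y to its left, z up, the work surface at z = 0. Lengths are in m, angles in rad, forces in N, time in s.
With the tool pointing down it reaches from about 0.375 to 0.9 m from the base axis. Payload 3.1 kg.
Tool frame: the origin (TCP) lies at the centre of the arm's flange, where the gripper is bolted on; the fingertips stand 173 mm ahead of it and the grasp point (between the pads) lies 155 mm ahead of it; z points along the fingers, x is the direction in which the jaws open and shut, and the axes are right-handed (so a half turn about z gives the same grasp; the last joint's range is limited). The gripper opens to 85 mm and grips with 20 to 120 N. Pads are 22 mm wide; open, the fingers measure 114 mm over their backs; the gripper's body (76 mm by 85 mm) begins 54 mm behind the grasp point. The pads swing forward as they close: fully open they stand 13 mm farther back than shut.
Start: joints at [1.056, 0.527, 1.433, -0, 1.181, -0.178], TCP at [0.206, 0.59, 0.405] pointing down, gripper open.
Joint ranges: [-3.08, 3.08], [-0.75, 2.2], [0.22, 2.44], [-1.43, 4.57], [0, 2.65], [-2.85, 2.85]. Speed limits (rad/s): [2.79, 2.79, 3.14, 3.14, 3.14, 3.14].

## Interface

Orientations are given as a unit quaternion [x, y, z, w].
In Python, from station import manip gives the robot as it stands.
- The arm moves only by the shell command python3 -m jog 'ROWS' [OPENING] [FORCE]. ROWS is JSON, a list that holds one entry, the list of rows, each a list of 4 numbers: the shift along the world's x, y, z in mm, then the turn about the world's z in degrees. A call has exactly 8 rows; each row shifts and turns the commanded pose from where the row before left it; what a row does not reach is not made up. A row lasts 1/8 s, in which the tool goes at most 62.5 mm and 10.7 degrees, less where a joint would pass 70% of its speed; a pose out of reach is approached as far as the arm can. A call is refused whole if a number of a shift passes 62.5 or a number of a turn 10.7, either way. A call with a gripper value outside its range is refused whole. OPENING is the opening in per cent of the stroke, from 0 (shut) to 100 (fully open), set as the call begins (- or left out, the last holds). The fingers move at their own pace and stop on an object; FORCE is the grip in N (left out, the last holds). Time passes only in rows, so rows that do not move let the fingers close, or fill a call up. It gives the time, the measured TCP pose, the force and the opening at its end, in the units of the state.
- manip.sense(): the state, without advancing time (a new reading comes with each control period).
- manip.snapshot(name): name is "scene" or "top"; returns the picture (420x560x3 uint8, red, green, blue); there is no depth.
- manip.camera_info(name): a dict with "fx", "fy", "cx", "cy" (pixels), "R" (3x3) and "t" (3): a world point X has camera coordinates R X + t. Camera axes: x right, y down, z forward; pixel columns grow to the right and rows downward; lengths in m; the calibration is good to about 2 mm. A picture is of the moment at which its call begins. camera_info takes no time and is no camera call.
- manip.sign_off(): hands the job in, once; it reports no verdict.
The state is a dict: "t": time; "q": joint angles; "qd": joint speeds; "tau": joint torques, N m; "tcp_pos": TCP position; "tool_rot": TCP orientation; "force": force on the tool from outside, world axes, zero at the start; "ft_torque": the same for the moment, N m; "finger_gap": opening from 0.0 (shut) to 1.0 (fully open).
Only numpy, scipy, OpenCV 4.12 (cv2) and the standard library are available. Lean on these libraries where they do the work, as an engineer would, in place of code of your own. Each camera call takes 0.05 s, during which the arm holds its last target. There are 200 camera calls.

## Task

Set up the loupe stand for inspection: while its column is still down, seat the black loupe, narrow end down, fully home in the stand's ring and let go of it. Then squeeze the head of the stand so that its side button is pressed in, pull the head up past the column's first stop to the second and last stop, and finish still holding the head there, column fully extended, with the loupe still seated. Do not drop or knock over the loupe, and leave everything else on the bench where it is.

Things in the scene. Friction and masses are not known exactly. Their poses are not given: they have to be found in the camera images.
- loupe: Loose black watchmaker's loupe, about 35 g, 40 mm tall, standing on its narrow end on the bench, right of the stand. Round: tapered nose, 21 mm diameter at the bottom, 27 mm at 20 mm height; then an eyecup 44 mm in diameter from 20 to 40 mm height (grip it there, from above) with a glass lens on top. Origin: centre of its underside, z up.
- loupe_shoulder (a point): Point on the loupe's axis at the eyecup's flat underside, 20 mm above the loupe's origin. It comes to rest on the ring's rim when the loupe is seated.
- ring_seat (a point): Centre of the top rim of the upright steel ring on the stand that takes the loupe: 30 mm inner, 36 mm outer diameter, 24 mm high, open below. Starts 139 mm above the bench, moves with the head. A bar 12 mm wide joins it to the head; the bar's top is 10 mm below the rim.
- head: Steel block on top of the stand's telescoping column, 30 (own x) by 28 (own y) by 40 mm high. Origin: centre of its underside, 121 mm above the bench at the start, z up. Own +x: the face with the button; own -y: towards the ring, 95 mm from axis to axis. Stand turned up to 0.5 rad, fixed to the bench, head cannot turn. Under the head a collar 26 by 28 mm; foot plate 18 mm thick.
- head_grip (a point): Middle of the head block, 22 mm above its underside, 18 mm below its top, at the height of the button's centre: the place to pinch from above, one finger on the button and the other on the opposite face (closing along the head's x). 36.5 mm across block and button, 32 mm with the button in.
- release (a joint): Travel of the black round push button (16 mm diameter) on the head's +x face: 0 = out, standing 6.5 mm proud; 0.0045 m = fully in, 2 mm proud. Pressed towards the head's -x, springs back, fully in takes 6 N. While it is out a latch holds the column down; the latch is free once it is in by 4 mm.
- upper_rod (a joint): Extension of the upper section of the column: 0 = down, 0.045 m = at its stop (the first stop felt when pulling up). Pulling it up takes about 3 N; running quickly onto the stop gives a brief bump of up to 18 N, then the lower section follows.
- lower_tube (a joint): Extension of the lower section, which follows once the upper one is at its stop: 0 = down, 0.045 m = at its stop, rigid. Both at 0.045 is the second stop: the head is then 90 mm above its start. Pulling takes about 4 N; at the second stop the force rises steeply. Let go, the column sinks under its own weight.
- case_opener: steel watch case opener, flat bar about 120 mm long and 10 mm high, lying between loupe and stand; leave alone. Origin: centre of its underside.
- screwdriver: green-handled screwdriver, 160 mm long, lying to the left of the stand; leave alone. Origin: about the middle of the tool, on the bench.
- parts_cup: small open glass cup, 60 mm across, 45 mm high, beyond the stand; leave alone. Origin: centre of its underside.
- watch_case: round steel wristwatch case with white dial, 40 mm across, 10 mm high, left of the stand; leave alone. Origin: centre of its underside.
- dust_blower: dark rubber bulb blower with thin nozzle, 54 mm wide, 85 mm tall, far right; leave alone. Origin: centre of its underside.
- oil_pot: small brass pot, 32 mm across, 22 mm high, near right; leave alone. Origin: centre of its underside.
Mind the look-alikes: they are no part of the job. Leave any yellow look-alike of the part that bears ring_seat alone.

How it is judged:
On the way, in this order (a step that is already met when the one before it is completed fails the run):
1. the loupe sits fully home in the ring, let go, with the column down (horizontal distance between loupe_shoulder and ring_seat below 0.004 m and z of loupe_shoulder in the frame of ring_seat between -0.003 and 0.003 m and angle between loupe's own z axis and vertical below 0.12 rad and contact force between the fingers and loupe below 0.05 N and value of joint each of upper_rod, lower_tube below 0.006 m), for 0.3 s.
2. the button is pressed in with the column still down (all of step 1 and value of joint release above 0.003 m), for 0.1 s.
At the end, for the whole second after the job is handed in: Both sections of the column are within 4 mm of their stops (0.041 m or more each), the head is at rest and held by the fingers (over 3 N), and the loupe sits in the ring untouched by the fingers: its shoulder within 3 mm of the rim in height and 4 mm sideways, tilt under 0.12 rad (value of joint each of upper_rod, lower_tube above 0.041 m and contact force between the fingers and head above 3 N and linear speed of head below 0.02 m/s and horizontal distance between loupe_shoulder and ring_seat below 0.004 m and z of loupe_shoulder in the frame of ring_seat between -0.003 and 0.003 m and angle between loupe's own z axis and vertical below 0.12 rad and contact force between the fingers and loupe below 0.05 N); the arm keeps its last pose, push and grip.
It fails at once if the loupe is knocked over (angle between loupe's own z axis and vertical above 0.8 rad).
It fails at once if the loupe is dropped or thrown (linear speed of loupe above 0.7 m/s and contact force between loupe and anything else below 0.02 N).
It fails at once if another thing on the bench is moved by more than 20 mm (distance of any of case_opener, screwdriver, parts_cup, watch_case, dust_blower, oil_pot from where it was at the start of the episode above 0.02 m).
It also fails if it takes over 54 s, if anything falls off the work surface, if the arm or the gripper's body presses on something with over 40 N, if the wrist force passes 120 N, or if a joint passes its speed limit or range.

## Working session

There is one attempt and no reset: what is moved stays moved. The work goes in short steps, Python scripts to look and compute and a shell command to move; the robot and the scene stay as the last step left them, time stands still between calls to the robot, and variables do not carry over. Pictures are saved under pics/ and viewed, about 8 in all and at most 12, crops included, and the job is handed in when it is done.

```bash
mkdir -p pics; python3 - <<'E'
from station import manip
import cv2, numpy as np
for n in ("scene","top"):
    im=manip.snapshot(n); cv2.imwrite(f"pics/{n}0.png",im[:,:,::-1])
    c=manip.camera_info(n); print(n,c)
print(manip.sense())
E
```

```text
scene {'fx': 515.0270553561501, 'fy': 515.0270553561501, 'cx': 272.32591840405235, 'cy': 205.84202224992788, 'R': array([[-0.20861179,  0.97797404, -0.00692036],
       [ 0.52204211,  0.10536766, -0.84638626],
       [-0.82701461, -0.18017887, -0.53252457]]), 't': array([ 0.02691567, -0.18058746,  2.22640263])}
top {'fx': 439.7225283113501, 'fy': 439.7225283113501, 'cx': 281.8944891467268, 'cy': 203.39896939607246, 'R': array([[-0.06135799, -0.998102  , -0.00525357],
       [-0.97685559,  0.06113079, -0.20497851],
       [ 0.20491062, -0.00744509, -0.97875237]]), 't': array([0.11325179, 0.56912048, 1.17096507])}
{'t': 0.1, 'q': array([ 1.05649936e+00,  5.28404924e-01,  1.43376658e+00,  2.60286160e-05,
        1.18139716e+00, -1.78502672e-01]), 'qd': array([-0.00089278, -0.00250274, -0.00147873, -0.00113097,  0.00130379,
       -0.00060855]), 'tau': array([-3.24177608e-04, -4.43306208e+01, -1.78586286e+01, -2.32364091e-04,
        3.97317359e-03, -9.60273866e-06]), 'tcp_pos': array([0.2057698 , 0.58983663, 0.40381405]), 'tool_rot': array([ 8.15330380e-01,  5.78995160e-01, -8.99437690e-04,  4.09041788e-04]), 'force': array([-1.13920568, -0.44779593, -0.20350893]), 'ft_torque': array([-0.02575918,  0.00340383, -0.00261961]), 'finger_gap': 1.001247400456097}
```

View pics/scene0.png

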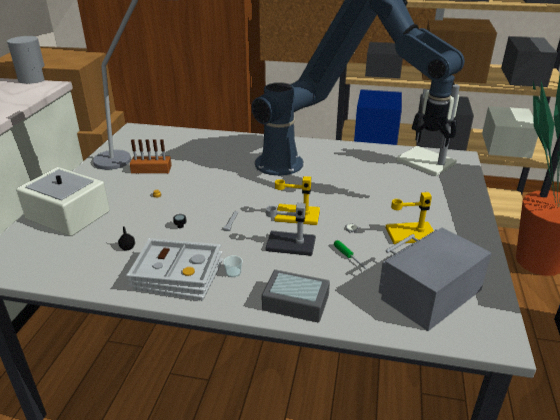

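View pics/top0.png

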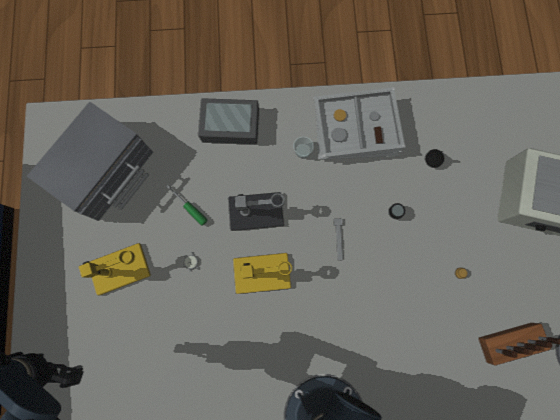

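```bash
python3 - <<'E'
import cv2, numpy as np
t=cv2.imread("pics/top0.png"); s=cv2.imread("pics/scene0.png")
a=cv2.resize(t[180:240,215:345],(780,360),interpolation=cv2.INTER_CUBIC)
b=cv2.resize(s[190:260,225:335],(377,240),interpolation=cv2.INTER_CUBIC)
c=cv2.resize(t[190:230,365:430],(390,240),interpolation=cv2.INTER_CUBIC)
out=np.zeros((600,780,3),np.uint8); out[:360]=a; out[360:,:377]=b; out[360:,390:780]=c
cv2.imwrite("pics/crop0.png",out)
E
```

```text
(no output)
```

View pics/crop0.png

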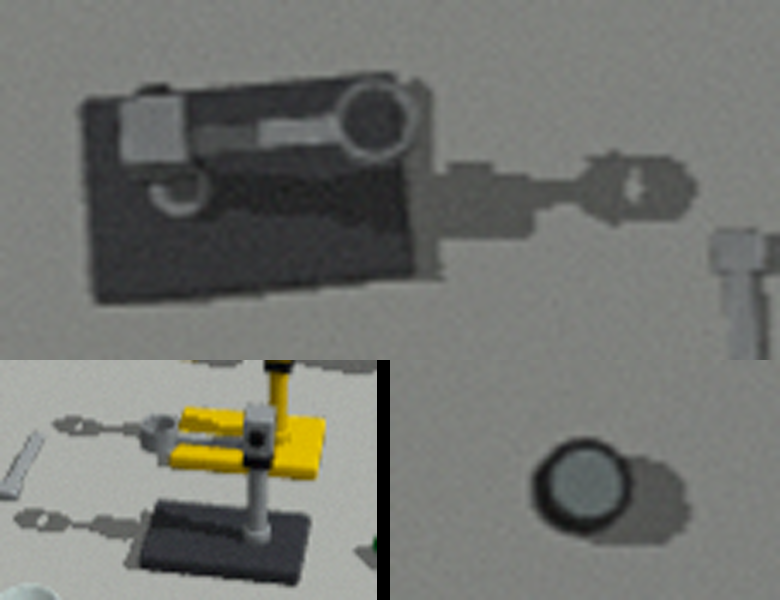

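```bash
cat > h.py <<'E'
import numpy as np, cv2
from station import manip
def ray(n,u,v):
    c=manip.camera_info(n); R=np.array(c["R"]);t=np.array(c["t"])
    d=R.T@np.array([(u-c["cx"])/c["fx"],(v-c["cy"])/c["fy"],1]); return -R.T@t,d
def plane(n,u,v,z):
    o,d=ray(n,u,v); return o+d*(z-o[2])/d[2]
def proj(n,X):
    c=manip.camera_info(n); p=np.array(c["R"])@X+np.array(c["t"]); return np.array([c["fx"]*p[0]/p[2]+c["cx"],c["fy"]*p[1]/p[2]+c["cy"]])
E
python3 - <<'E'
from h import *
f=lambda u,v:(215+(u+.5)/6-.5,180+(v+.5)/6-.5)
r=plane("top",*f(376,119),.139); h=plane("top",*f(154,130),.161)
print("ring",r,"head",h,"dist",np.hypot(*(r-h)[:2]), "yaw of -y", np.degrees(np.arctan2(*(r-h)[1::-1])))
for p in [(122,97),(184,97),(186,163),(121,162)]: print(plane("top",*f(*p),.161))
print("lens",plane("top",397.25,209.9,.04))
t=cv2.imread("pics/top0.png")
g=cv2.cvtColor(t,6)
print(g[198:222,384:412])
s=cv2.imread("pics/scene0.png")
print(proj("scene",r),proj("scene",h),proj("scene",plane("top",397.25,209.9,.04)))
# oppener, foot corner
for p in [(82,100),(97,303),(413,275)]: print("foot",plane("top",*f(*p),.018))
print("opener",plane("top",*f(740,230),.01))
E
```

```text
ring [0.56973362 0.08989161 0.139     ] head [0.56603236 0.1848545  0.161     ] dist 0.09503499352222437 yaw of -y -87.76797705019641
[0.58134887 0.19794575 0.161     ]
[0.57968552 0.17140651 0.161     ]
[0.55079799 0.17183346 0.161     ]
[0.55296371 0.1994942  0.161     ]
lens [ 0.53992346 -0.24697906  0.04      ]
[[129 129 128 127 126 125 129 125 126 127 126 128 126 127 126 124 125 127
  127 127 125 128 129 129 126 127 127 129]
 [128 128 126 131 125 123 125 127 129 126 129 129 126 127 127 124 126 128
  127 131 124 128 127 129 130 127 123 128]
 [126 127 129 128 126 125 128 127 126 127 129 127 127 126 126 128 129 127
  130 128 128 130 127 126 127 126 127 123]
 [129 126 129 126 127 127 125 125 128 123 128 128 133 131 128 128 132 125
  132 129 125 126 126 124 128 123 128 127]
 [126 132 127 126 127 128 129 127 130 134 129 126 127 122 125 124 129 131
  127 131 128 127 126 126 127 127 127 125]
 [126 124 127 128 127 130 128 129 127 126  98  68  61  49  52  69 105 125
  127 129 131 128 126 129 129 124 126 126]
 [131 126 125 132 126 127 134 125  98  54  35  40  39  41  40  41  39  63
  107 1
[... 1574 characters left out ...]
 129 128 129 128 105  72  50  45  34  27  36  49  61  80
   87  82  85  83  83  85  83  82  84  83]
 [125 131 126 127 124 126 130 132 132 129 117 105  85  71  77  80  81  85
   83  83  81  83  83  80  81  78  79  87]
 [129 130 128 127 128 127 130 127 130 129 131 130 132 130 109  86  91  93
   89  89  87  91  92  90  92  85  90 113]
 [128 125 125 125 128 127 129 127 127 128 129 128 128 130 130 132 130 129
  126 128 130 125 128 127 132 130 127 128]]
[270.78308733 208.52122203] [300.13244405 205.24970829] [178.76964745 217.66635988]
foot [0.61459239 0.23174426 0.018     ]
foot [0.51501    0.22821397 0.018     ]
foot [0.5191105  0.07709322 0.018     ]
opener [ 0.5324501  -0.08154129  0.01      ]
```

```bash
python3 -m jog '[[[30,-45,0,-8.6],[30,-45,0,-8.6],[30,-45,0,-8.6],[30,-45,0,-8.6],[30,-45,0,-8.6],[30,-45,0,-8.6],[30,-45,0,-8.6],[30,-45,0,-8.5]]]' 100 && python3 -m jog '[[[12,-58,0,0],[12,-58,0,0],[12,-58,0,0],[12,-58,0,0],[12,-58,0,0],[12,-58,0,0],[12,-58,0,0],[10,-58,0,0]]]'; python3 -c "
from h import *
s=manip.sense();print(s['q'],s['tcp_pos'],s['tool_rot'],s['force'])"
```

```text
t: 1.1
tcp_pos: [0.4466, 0.2285, 0.4045]
tool_rot: [1.0, 0.015, -0.0, -0.0]
force: [0.3, 1.1, -0.4]
finger_gap: 0.995
t: 2.1
tcp_pos: [0.54, -0.2359, 0.4043]
tool_rot: [1.0, 0.018, -0.0, -0.0]
force: [1.5, 0.3, -0.1]
finger_gap: 1.001
[-6.01433829e-01  4.79645090e-01  1.52511208e+00  2.85679174e-04
  1.13746836e+00 -6.37184997e-01] [ 0.53996089 -0.2358831   0.40432836] [ 9.99841249e-01  1.78146219e-02 -1.82429020e-04 -2.89229351e-04] [ 1.45386579  0.30007143 -0.06421232]
```

```bash
python3 -m jog '[[[0,-11,-40,0],[0,0,-40,0],[0,0,-40,0],[0,0,-30,0],[0,0,-20,0],[0,0,0,0],[0,0,0,0],[0,0,0,0]]]' 100; python3 - <<'E'
from h import *
im=[cv2.resize(cv2.cvtColor(manip.snapshot(n),4)[a:b,c:d],(380,380)) for n,a,b,c,d in (("scene",170,250,140,220),("top",170,250,357,437))]
cv2.imwrite("pics/g1.png",np.hstack(im))
E
```

```text
t: 3.1
tcp_pos: [0.5403, -0.2451, 0.2359]
tool_rot: [1.0, 0.018, 0.001, 0.001]
force: [-0.4, -0.5, -0.4]
finger_gap: 0.995
```

View pics/g1.png

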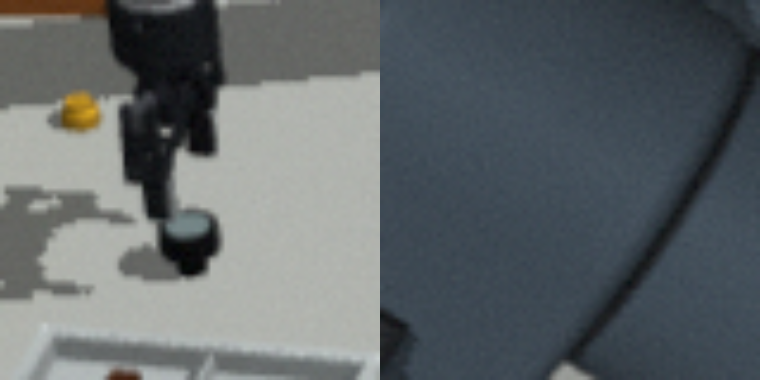

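```bash
python3 - <<'E'
from h import *
s=manip.sense();p=s['tcp_pos'];print(p)
for X in [p+[.045,0,-.16],p+[-.045,0,-.16],p+[0,0,-.155],[.54,-.247,.04],[.54,-.247,0],p+[0,0,0]]:
    q=proj("scene",np.array(X)); print(X,q,(q-[140,170])*4.75)
E
```

```text
[ 0.54020015 -0.24504531  0.23578505]
[ 0.58520015 -0.24504531  0.07578505] [173.42285456 216.14958817] [158.75855917 219.21054382]
[ 0.49520015 -0.24504531  0.07578505] [182.77723951 202.43745302] [203.19188767 154.07790183]
[ 0.54020015 -0.24504531  0.08078505] [178.04689955 207.93146547] [180.72277288 180.17446098]
[0.54, -0.247, 0.04] [178.75614723 217.6775337 ] [184.09169933 226.46828508]
[0.54, -0.247, 0] [179.92682797 227.09713935] [189.65243286 271.21141191]
[ 0.54020015 -0.24504531  0.23578505] [173.13925333 168.2469261 ] [157.41145332  -8.32710105]
```

```bash
python3 -m jog '[[[0,0,-15,0],[0,0,-15,0],[0,0,-12,0],[0,0,-10,0],[0,0,0,0],[0,0,0,0],[0,0,0,0],[0,0,0,0]]]' 100 && python3 -m jog '[[[0,0,0,0],[0,0,0,0],[0,0,0,0],[0,0,0,0],[0,0,0,0],[0,0,0,0],[0,0,0,0],[0,0,0,0]]]' 40 25 && python3 -m jog '[[[0,0,10,0],[0,0,30,0],[0,0,40,0],[0,0,40,0],[0,0,40,0],[0,0,20,0],[0,0,0,0],[0,0,0,0]]]' 
python3 - <<'E'
from h import *
im=manip.snapshot("scene");cv2.imwrite("pics/g2f.png",im[:,:,::-1])
cv2.imwrite("pics/g2.png",cv2.resize(im[120:220,120:240,::-1],(720,600),interpolation=cv2.INTER_CUBIC))
p=manip.sense()['tcp_pos'];print(p,(proj("scene",p+[0,0,-.184])-[120,120])*6)
E
```

```text
t: 4.2
tcp_pos: [0.5401, -0.245, 0.1832]
tool_rot: [1.0, 0.018, 0.0, 0.0]
force: [-0.1, -0.3, 0.2]
finger_gap: 1.005
t: 5.2
tcp_pos: [0.5399, -0.2449, 0.1829]
tool_rot: [1.0, 0.018, 0.0, 0.0]
force: [-0.2, 0.8, 4.2]
finger_gap: 0.509
t: 6.2
tcp_pos: [0.5395, -0.2446, 0.3617]
tool_rot: [1.0, 0.018, -0.001, -0.001]
force: [-0.0, 1.0, 0.3]
finger_gap: 0.505
[ 0.53946299 -0.24462043  0.36129283] [331.47451628 381.43967052]
```

View pics/g2.png

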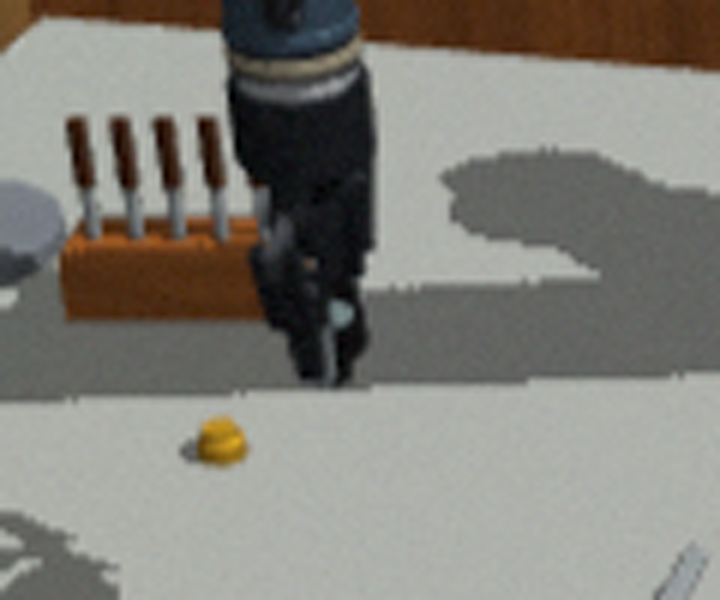

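```bash
python3 -m jog '[[[4,46,0,0],[4,56,0,0],[4,56,0,0],[5,56,0,0],[5,56,0,0],[5,46,0,0],[3,18,0,0],[0,0,0,0]]]' && python3 -m jog '[[[0,0,-10,0],[0,0,-10,0],[0,0,-8,0],[0,0,0,0],[0,0,0,0],[0,0,0,0],[0,0,0,0],[0,0,0,0]]]'
python3 - <<'E'
from h import *
im=manip.snapshot("scene");cv2.imwrite("pics/g3f.png",im[:,:,::-1])
cv2.imwrite("pics/g3.png",cv2.resize(im[160:240,225:325,::-1],(750,600),interpolation=cv2.INTER_CUBIC))
p=manip.sense()['tcp_pos'];print(p,(proj("scene",p+[0,0,-.184])-[225,160])*7.5,(proj("scene",np.array([.5697,.0899,.139]))-[225,160])*7.5)
E
```

```text
t: 7.25
tcp_pos: [0.5698, 0.0898, 0.3617]
tool_rot: [1.0, 0.019, -0.001, 0.0]
force: [-0.6, -0.5, -1.1]
finger_gap: 0.507
t: 8.25
tcp_pos: [0.5699, 0.0892, 0.3349]
tool_rot: [1.0, 0.018, 0.0, 0.0]
force: [-0.8, 0.9, -0.7]
finger_gap: 0.506
[0.56992574 0.0891452  0.33487219] [341.34426052 340.63552724] [343.40865247 363.87017961]
```

View pics/g3.png

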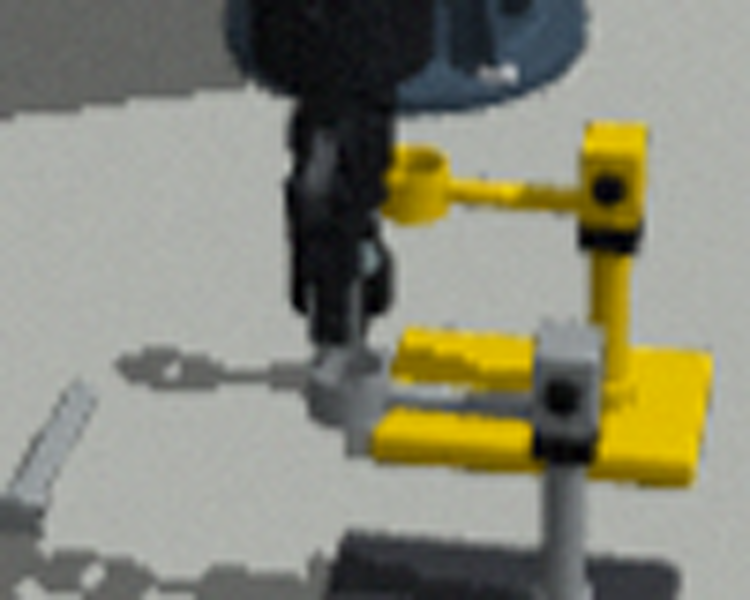

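```bash
python3 - <<'E'
from h import *
g=cv2.imread("pics/g3f.png",0); 
print("cols 262-282");
for r in range(190,222): print(r,g[r,262:282])
p=np.array([.5699,.0892,.3349])
for z,rad,name in [(-.184,.0105,"nosebot"),(-.164,.0135,"nosetop"),(-.164,.022,"cupbot"),(-.144,.022,"cuptop")]:
    c=proj("scene",p+[0,0,z]); print(name,c,[proj("scene",p+[s*-.2*rad,s*.98*rad,z])[0] for s in (-1,1)])
for z in (.139,.115):
    c=np.array([.5697,.0899,z]);print("ring",proj("scene",c),[proj("scene",c+[s*-.2*.018,s*.98*.018,0])[0] for s in (-1,1)])
E
```

```text
cols 262-282
190 [162  80  15  17  16  13  17   9  17  24  23  24  21  79 173 166 159 162
 166 167]
191 [162  77  11  13  10  13   9  15  11  19  20  18  21  78 173 176 175 177
 176 170]
192 [168 106  12  11  20  18  14  14  16  18  30  65  75  54 135 179 174 174
 174 174]
193 [167 121  19   8  22  18  20  18  14  19  33  81 112  53  79 153 175 172
 175 174]
194 [172 120  10  18  16  19  23  16  17  22  28  75 126  79  48 123 174 173
 176 176]
195 [165 120  14  16  20  15  16  20  12  18  31  77 112  59  35 110 172 177
 175 175]
196 [171 119  15  16  16  14  18  16  16  22  28  57  60  22  35 108 174 176
 175 175]
197 [170 114  10   9  21   6  16  19  16  22  55  34   8  17  33 111 172 173
 173 173]
198 [167 115   4  21  47  17  16  19  18  40  75  31  19  13  34 109 175 175
 176 175]
199 [167 116   4  21  54  16  17  19  22  47  77  31  11  12  33 107 175 173
 171 174]
200 [170 144   5  20  68  16  13  16  18  45  79  30   6  11  46 127 172 175
 174 174]
201 [176 164  94  27  68  19  17  16  16  45  77  31  13  27  91 161 175 172
 175 175]
202 [175 170 158 131  68  16  19  29  22  5
[... 1587 characters left out ...]
  93  97  93
  98  94]
221 [174 176 172 171 175 174 173 174 170 152 154 153 139  92  87  88  88  86
  86  90]
nosebot [270.53081279 205.40838085] [np.float64(267.2703851293161), np.float64(273.79170167025035)]
nosetop [270.47595728 200.11540756] [np.float64(266.2569803197061), np.float64(274.69570656427277)]
cupbot [270.47595728 200.11540756] [np.float64(263.6009835464552), np.float64(277.3529820616497)]
cuptop [270.42038814 194.75357599] [np.float64(263.5007098961101), np.float64(277.34214419747394)]
ring [270.78782033 208.51602395] [np.float64(265.2201678904015), np.float64(276.35681785189996)]
ring [270.85051975 214.7310802 ] [np.float64(265.32526578462887), np.float64(276.3770983952169)]
```

```bash
python3 -m jog '[[[0,3,0,0],[0,0,-5,0],[0,0,-5,0],[0,0,-5,0],[0,0,-5,0],[0,0,-5,0],[0,0,-3,0],[0,0,0,0]]]' ; python3 -m jog '[[[0,0,-2,0],[0,0,-1,0],[0,0,-1,0],[0,0,-1,0],[0,0,0,0],[0,0,0,0],[0,0,0,0],[0,0,0,0]]]'
python3 - <<'E'
from h import *
im=manip.snapshot("scene")
cv2.imwrite("pics/g4.png",cv2.resize(im[170:230,240:300,::-1],(600,600),interpolation=cv2.INTER_CUBIC))
s=manip.sense();print(s['tcp_pos'],s['force'])
E
```

```text
t: 9.3
tcp_pos: [0.5698, 0.0921, 0.3064]
tool_rot: [1.0, 0.018, -0.0, -0.0]
force: [-0.2, 0.3, -0.2]
finger_gap: 0.508
t: 10.3
tcp_pos: [0.57, 0.0921, 0.3019]
tool_rot: [1.0, 0.018, 0.0, 0.0]
force: [-0.6, 0.2, 2.0]
finger_gap: 0.506
[0.56997038 0.09206076 0.30185739] [-0.90760228 -0.52433656  0.72974849]
```

View pics/g4.png

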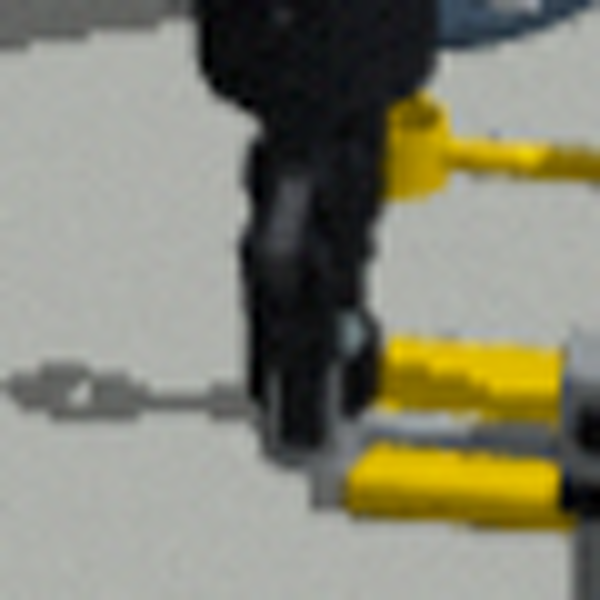

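```bash
python3 -m jog '[[[0,0,-1,0],[0,0,0,0],[0,0,0,0],[0,0,0,0],[0,0,0,0],[0,0,0,0],[0,0,0,0],[0,0,0,0]]]' ; python3 -c "
from h import *
print(manip.sense()['force'])"; python3 -m jog '[[[0,0,-1,0],[0,0,0,0],[0,0,0,0],[0,0,0,0],[0,0,0,0],[0,0,0,0],[0,0,0,0],[0,0,0,0]]]'
```

```text
t: 11.35
tcp_pos: [0.57, 0.092, 0.3017]
tool_rot: [1.0, 0.018, 0.0, 0.0]
force: [-2.1, -0.8, 6.1]
finger_gap: 0.508
[-2.13333824 -0.78563922  6.14659298]
t: 12.35
tcp_pos: [0.57, 0.0919, 0.3014]
tool_rot: [1.0, 0.018, 0.001, 0.0]
force: [-2.5, -1.5, 11.4]
finger_gap: 0.507
```

```bash
python3 -m jog '[[[0,0,1,0],[0,0,1,0],[0,0,0,0],[0,0,0,0],[0,0,0,0],[0,0,0,0],[0,0,0,0],[0,0,0,0]]]' ; python3 -m jog '[[[0,0,0,0],[0,0,0,0],[0,0,0,0],[0,0,0,0],[0,0,0,0],[0,0,0,0],[0,0,0,0],[0,0,0,0]]]' 85 && python3 -m jog '[[[0,0,10,0],[0,0,20,0],[0,0,20,0],[0,0,20,0],[0,0,20,0],[0,10,0,0],[0,40,0,0],[0,30,0,0]]]'
python3 - <<'E'
from h import *
im=manip.snapshot("scene");cv2.imwrite("pics/g5f.png",im[:,:,::-1])
cv2.imwrite("pics/g5.png",cv2.resize(im[160:240,245:325,::-1],(600,600),interpolation=cv2.INTER_CUBIC))
s=manip.sense();print(s['tcp_pos'],s['force'])
E
```

```text
t: 13.35
tcp_pos: [0.57, 0.092, 0.3018]
tool_rot: [1.0, 0.018, 0.0, 0.0]
force: [-0.3, -0.9, 3.9]
finger_gap: 0.507
t: 14.35
tcp_pos: [0.5699, 0.0921, 0.3017]
tool_rot: [1.0, 0.018, -0.0, -0.0]
force: [-0.8, 0.2, 0.1]
finger_gap: 0.848
t: 15.35
tcp_pos: [0.5694, 0.1736, 0.391]
tool_rot: [1.0, 0.018, -0.001, -0.0]
force: [1.2, 0.2, 0.5]
finger_gap: 0.85
[0.56908164 0.17668284 0.39103752] [-0.54770287  2.36432912  0.32335599]
```

View pics/g5.png

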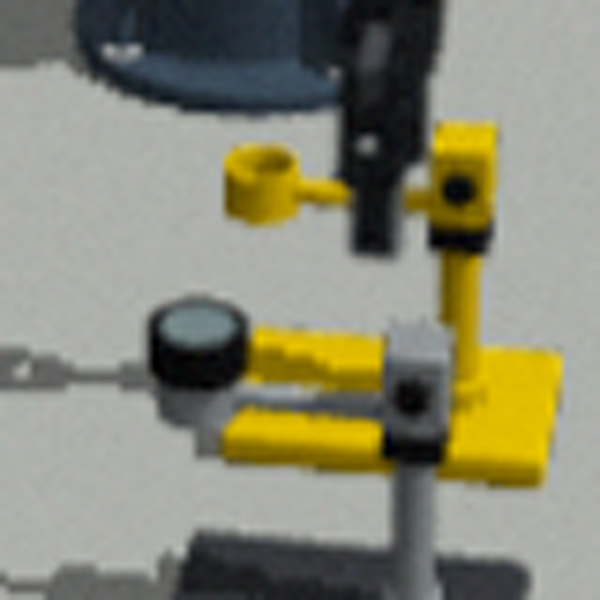

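```bash
python3 -m jog '[[[-2,11,0,0],[0,0,-10,0],[0,0,-10,0],[0,0,-10,0],[0,0,0,0],[0,0,0,0],[0,0,0,0],[0,0,0,0]]]' 85 25; python3 - <<'E'
from h import *
for n in ("scene",):
    im=manip.snapshot(n); cv2.imwrite("pics/g6.png",cv2.resize(im[160:240,255:335,::-1],(600,600),interpolation=cv2.INTER_CUBIC))
p=manip.sense()['tcp_pos']; print(p)
for d in (.04,-.04): print((proj("scene",p+[d,0,-.165])-[255,160])*7.5)
print((proj("scene",np.array([.566+.0215,.185+.001,.143]))-[255,160])*7.5)
E
```

```text
t: 16.4
tcp_pos: [0.568, 0.1831, 0.3621]
tool_rot: [1.0, 0.018, 0.0, -0.0]
force: [-0.4, 0.8, 1.5]
finger_gap: 0.847
[0.56797626 0.18309802 0.36206484]
[319.43222993 317.75319275]
[350.86876307 221.13577242]
[331.90560842 402.26356492]
```

View pics/g6.png

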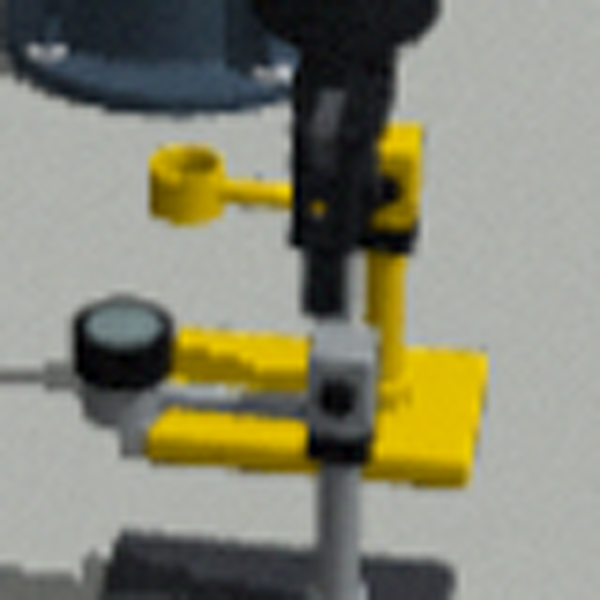

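```bash
python3 -m jog '[[[-1,1.5,-10,0],[0,0,-12,0],[0,0,-15,0],[0,0,-15,0],[0,0,-10,0],[0,0,-5,0],[0,0,0,0],[0,0,0,0]]]' && python3 -m jog '[[[0,0,0,0],[0,0,0,0],[0,0,0,0],[0,0,0,0],[0,0,0,0],[0,0,0,0],[0,0,0,0],[0,0,0,0]]]' 52 25
```

```text
t: 17.45
tcp_pos: [0.5671, 0.1846, 0.2952]
tool_rot: [1.0, 0.018, 0.001, -0.0]
force: [-0.6, -0.1, 0.2]
finger_gap: 0.847
t: 18.45
tcp_pos: [0.5669, 0.1846, 0.2947]
tool_rot: [1.0, 0.018, 0.0, -0.0]
force: [0.4, 0.1, -0.2]
finger_gap: 0.519
```

Now squeeze to press the button; check force balance and width (32 mm → 0.376).

```bash
python3 -m jog '[[[0,0,0,0],[0,0,0,0],[0,0,0,0],[0,0,0,0],[0,0,0,0],[0,0,0,0],[0,0,0,0],[0,0,0,0]]]' 25 40
```

```text
t: 19.45
tcp_pos: [0.567, 0.1846, 0.2955]
tool_rot: [1.0, 0.018, 0.001, -0.0]
force: [-3.1, -0.6, 6.3]
finger_gap: 0.361
```

```bash
python3 -m jog '[[[0,0,0,0],[0,0,1,0],[0,0,2,0],[0,0,4,0],[0,0,4,0],[0,0,4,0],[0,0,4,0],[0,0,4,0]]]'; python3 -m jog '[[[0,0,4,0],[0,0,4,0],[0,0,4,0],[0,0,3,0],[0,0,2,0],[0,0,2,0],[0,0,2,0],[0,0,2,0]]]';python3 -m jog '[[[0,0,2,0],[0,0,2,0],[0,0,3,0],[0,0,4,0],[0,0,4,0],[0,0,4,0],[0,0,4,0],[0,0,4,0]]]'; python3 - <<'E'
from h import *
im=manip.snapshot("scene"); cv2.imwrite("pics/g7.png",cv2.resize(im[140:240,225:345,::-1],(720,600),interpolation=cv2.INTER_CUBIC))
E
```

```text
t: 20.45
tcp_pos: [0.567, 0.1846, 0.3181]
tool_rot: [1.0, 0.018, 0.0, -0.0]
force: [0.3, 0.4, -3.7]
finger_gap: 0.361
t: 21.45
tcp_pos: [0.567, 0.1846, 0.3408]
tool_rot: [1.0, 0.018, 0.0, -0.0]
force: [1.2, -0.0, -5.3]
finger_gap: 0.364
t: 22.45
tcp_pos: [0.5669, 0.1845, 0.368]
tool_rot: [1.0, 0.018, 0.0, -0.0]
force: [2.1, 0.2, -5.7]
finger_gap: 0.361
```

View pics/g7.png

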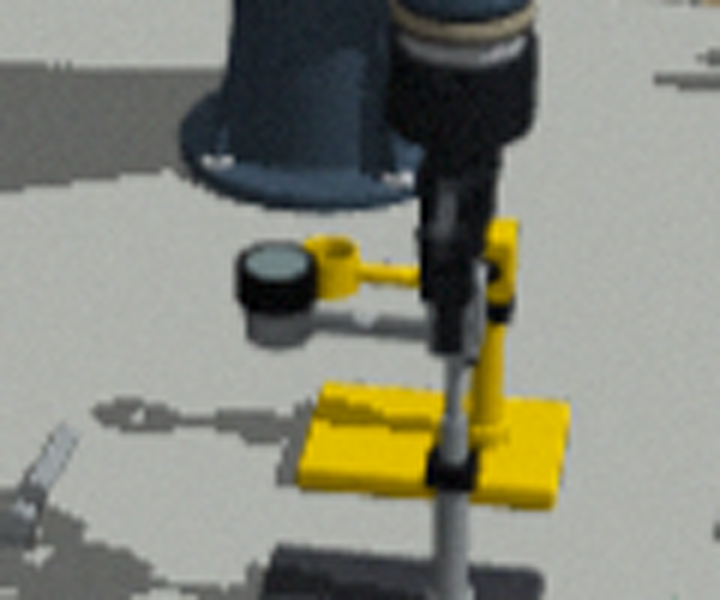

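```bash
python3 -m jog '[[[0,0,2,0],[0,0,2,0],[0,0,2,0],[0,0,2,0],[0,0,2,0],[0,0,2,0],[0,0,1,0],[0,0,0,0]]]'; python3 -m jog '[[[0,0,1,0],[0,0,0.5,0],[0,0,0.5,0],[0,0,0,0],[0,0,0,0],[0,0,0,0],[0,0,0,0],[0,0,0,0]]]'
```

```text
t: 23.5
tcp_pos: [0.5669, 0.1846, 0.381]
tool_rot: [1.0, 0.018, 0.0, 0.0]
force: [2.2, 0.6, -4.5]
finger_gap: 0.356
t: 24.5
tcp_pos: [0.5669, 0.1846, 0.3827]
tool_rot: [1.0, 0.018, 0.0, -0.0]
force: [2.3, 0.9, -5.0]
finger_gap: 0.358
```

```bash
python3 -m jog '[[[0,0,0.5,0],[0,0,0.5,0],[0,0,0.5,0],[0,0,0.5,0],[0,0,0,0],[0,0,0,0],[0,0,0,0],[0,0,0,0]]]'; python3 -m jog '[[[0,0,0.5,0],[0,0,0.5,0],[0,0,0,0],[0,0,0,0],[0,0,0,0],[0,0,0,0],[0,0,0,0],[0,0,0,0]]]'
```

```text
t: 25.5
tcp_pos: [0.5669, 0.1846, 0.3848]
tool_rot: [1.0, 0.018, 0.0, 0.0]
force: [3.5, 0.4, -4.9]
finger_gap: 0.363
t: 26.5
tcp_pos: [0.5669, 0.1846, 0.3856]
tool_rot: [1.0, 0.018, -0.0, 0.0]
force: [4.8, 0.5, -7.0]
finger_gap: 0.359
```

```bash
python3 -m jog '[[[0,0,0.5,0],[0,0,0.5,0],[0,0,0,0],[0,0,0,0],[0,0,0,0],[0,0,0,0],[0,0,0,0],[0,0,0,0]]]'; python3 - <<'E'
from h import *
im=manip.snapshot("scene"); cv2.imwrite("pics/g8.png",cv2.resize(im[140:240,225:345,::-1],(720,600),interpolation=cv2.INTER_CUBIC))
print(manip.sense()['force'])
E
```

```text
t: 27.5
tcp_pos: [0.5669, 0.1845, 0.3857]
tool_rot: [1.0, 0.018, -0.0, 0.0]
force: [5.3, 1.1, -12.1]
finger_gap: 0.361
[  5.85282205   1.79172707 -12.36955693]
```

View pics/g8.png

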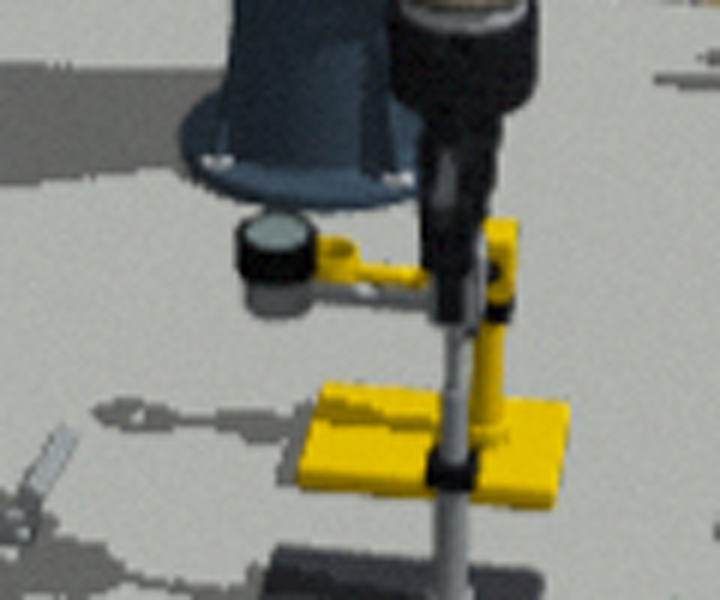

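```bash
python3 -c "
from station import manip
s=manip.sense();print(s['tcp_pos'],s['force'],s['finger_gap']);manip.sign_off()"
```

```text
[0.56694339 0.18453829 0.38569181] [  5.85282205   1.79172707 -12.36955693] 0.35873014754213023
the job is handed in; nothing more can be done
```

The job is handed in at about 27.6 s of the 54 s allowed. The loupe is seated, the column is at its second stop, and the gripper is still holding the head. The hand-in gave no verdict.

- **Loupe:** I gripped it by the eyecup and lowered it into the steel ring until contact was felt, at a downward push of about 11 N, with the column down. I then opened the fingers, and a picture showed it upright and seated. The last picture, with the column up, still shows it seated.
- **Button:** The fingers closed to a reading of about 31 mm. The 44 mm eyecup had read about 43 mm, so this fits the 32 mm expected with the button in. The column also came free.
- **Pull:** The head rose about 90 mm from its start. There the arm stopped gaining height, and the downward force on the tool rose from about 5 N to 12 N. That matches the second stop.
- **Disagreement:** Early readings of the loupe's sideways position by eye, from the two cameras, differed by a few millimetres. Measuring its edges against the ring resolved this to about 2 mm, and I corrected for it before lowering.
- **Not checked:** The joint values and the seating distances were not measured directly. I saw no contact with the other things on the bench, but I took no final overview picture of them.

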